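# Move the pulled capacitors to the test rack in order

### The arm

A 6-joint arm with a two-finger parallel gripper is mounted at the origin on the work surface. World frame = base frame: x ahead of the robot, y to its left, z up, the work surface at z = 0. Lengths are in m, angles in degrees, forces in N, time in s.
With the tool pointing down it reaches from about 0.4 to 0.825 m from the base axis. Payload 7 kg.
Tool frame: the origin (TCP) lies midway between the tips of the shut fingers; the grasp point (between the pads) lies 19 mm behind it; z points along the fingers, y is the direction in which the jaws open and shut (so a half turn about z gives the same grasp; the last joint's range is limited). The gripper opens to 88 mm and grips with 3 to 60 N. Pads are 19 mm wide; open, the fingers measure 130 mm over their backs; the gripper's body (78 mm by 193 mm) begins 47 mm behind the grasp point.
Start: joints at [16.507, 20.546, 0.682, 0, -70.136, -16.507], TCP at [0.675, -0, 0.227] pointing down, gripper open.
Joint ranges: [-176.03, 176.03], [-82.01, 121.73], [-58.28, 71.71], [-173.87, 95.51], [-174.79, -0.11], [-173.66, 173.66]. Speed limits (degrees/s): [136.94, 136.94, 172.46, 180, 180, 180].

### API

Orientations are given as a 3x3 rotation matrix whose columns are the frame's x, y, z axes.
In Python, from rig import robot gives the robot as it stands. Calls block until the motion is done:
- robot.goto(position, orientation): joint-space move of the TCP to a pose.
- robot.servo_line(position, ori=None, speed=0.15): straight line of the TCP; ori=None keeps the orientation; speed is the mean speed in m/s.
- robot.movej(angles): joint-space move.
- robot.move_gripper(opening): opening from 0.0 (shut) to 1.0 (fully open); the grip force is fixed at half the most; returns when the fingers have stopped.
- robot.dwell(seconds).
- robot.ik(position, orientation): joint angles nearest the present ones, or None.
- robot.grab_frame(name): name is "scene" or "side" or "wrist"; returns (picture, depth): 400x640x3 uint8, red, green, blue; 400x640 float32, m along the optical axis (not along the pixel's ray), 0 where there is no reading.
- robot.camera_info(name): a dict with "vfov" (degrees; the focal length in pixels is half the picture's height over the tangent of half this angle, whatever the lens; pixels are square), "cx", "cy" (the principal point, pixels), "view" (4x4, takes a point from world to camera coordinates); the wrist camera has in their place "T_tool_cam" (4x4, takes a point from camera to tool coordinates, whose origin is the TCP and whose axes are the flange's). Camera axes: x right, y down, z forward; pixel columns grow to the right and rows downward; lengths in m; the calibration is good to about 2 mm. A picture is of the moment at which its call begins: read the wrist's pose just before it. camera_info takes no time and is no camera call.
A pose or a line that the arm cannot do raises robot.Unreachable and nothing moves.
- robot.job_done(): hands the job in, once; it reports no verdict.
Readings, each from a call of its own:
- robot.read_t(): time.
- robot.read_qpos(): joint angles.
- robot.read_qvel(): joint speeds.
- robot.read_effort(): joint torques, N m.
- robot.read_position(): TCP position.
- robot.read_tcp_rot(): TCP orientation.
- robot.read_force(): force on the tool from outside, world axes, zero at the start.
- robot.read_ft_torque(): the same for the moment, N m.
- robot.read_grip_width(): opening from 0.0 (shut) to 1.0 (fully open).
Only numpy, scipy, OpenCV 4.12 (cv2) and the standard library are available. Lean on these libraries where they do the work, as an engineer would, in place of code of your own. Each camera call takes 0.05 s, during which the arm holds its last target. There are 200 camera calls.

### The job

The four can capacitors pulled from the amplifier stand in the yellow tray in the order of their places on its board, and that order is the only record of which is which. Move them to the grey test rack in the same order: the one at the tray's white-label end goes into the nest at the rack's red end, its neighbour into the next nest, and so on along the row. Lower each one gently (do not drop it in), let it stand upright and fully down in its nest, and do not tip any over.

Things in the scene. Friction and masses are not known exactly. Their poses are not given: they have to be found in the camera images.
- cap_blue: loose can capacitor in a blue sleeve (the four differ only in colour): upright cylinder 35 mm across, 60 mm tall, 60 to 100 g; grey disc and two brass terminals 6 mm high on its flat top, thin white stripe down its side. Origin: centre of its underside; z up its axis. It starts in one of the tray's cells, up to 6 mm off the cell's centre along each tray axis
- cap_black: loose can capacitor in a black sleeve (the four differ only in colour): upright cylinder 35 mm across, 60 mm tall, 60 to 100 g; grey disc and two brass terminals 6 mm high on its flat top, thin white stripe down its side. Origin: centre of its underside; z up its axis. It starts in one of the tray's cells, up to 6 mm off the cell's centre along each tray axis
- cap_green: loose can capacitor in a green sleeve (the four differ only in colour): upright cylinder 35 mm across, 60 mm tall, 60 to 100 g; grey disc and two brass terminals 6 mm high on its flat top, thin white stripe down its side. Origin: centre of its underside; z up its axis. It starts in one of the tray's cells, up to 6 mm off the cell's centre along each tray axis
- cap_brown: loose can capacitor in a brown sleeve (the four differ only in colour): upright cylinder 35 mm across, 60 mm tall, 60 to 100 g; grey disc and two brass terminals 6 mm high on its flat top, thin white stripe down its side. Origin: centre of its underside; z up its axis. It starts in one of the tray's cells, up to 6 mm off the cell's centre along each tray axis
- cell_blue: the yellow open cell of the tray in which the blue capacitor stands at the start (the four cells look alike; their order in the row changes). 59 x 59 mm outside, 53 x 53 mm inside, 22 mm high, floor 3 mm thick; fixed. Origin: centre of its underside, 4 mm above the bench; axes parallel to the tray's
- cell_black: the yellow open cell of the tray in which the black capacitor stands at the start (the four cells look alike; their order in the row changes). 59 x 59 mm outside, 53 x 53 mm inside, 22 mm high, floor 3 mm thick; fixed. Origin: centre of its underside, 4 mm above the bench; axes parallel to the tray's
- cell_green: the yellow open cell of the tray in which the green capacitor stands at the start (the four cells look alike; their order in the row changes). 59 x 59 mm outside, 53 x 53 mm inside, 22 mm high, floor 3 mm thick; fixed. Origin: centre of its underside, 4 mm above the bench; axes parallel to the tray's
- cell_brown: the yellow open cell of the tray in which the brown capacitor stands at the start (the four cells look alike; their order in the row changes). 59 x 59 mm outside, 53 x 53 mm inside, 22 mm high, floor 3 mm thick; fixed. Origin: centre of its underside, 4 mm above the bench; axes parallel to the tray's
- tray: yellow tray, fixed, 70 x 282 mm, on either side of the bench, turned any way. Origin: centre of its underside, on the bench (z = 0). Its y axis runs along the row to the end with the blank white label (label at y = +134 mm). Four cells at y = +90, +30, -30, -90 mm, x = 0. Capacitors stand in them 7 mm above the bench; cell walls end 26 mm above it
- rack: grey test rack, fixed, 78 x 300 mm, on either side of the bench, turned any way. Origin: centre of its underside, on the bench (z = 0). Its y axis runs along the row to the red end block (y = +138 mm; black block at -138; a post 37 mm high on each). Four round black nests at y = +90, +30, -30, -90 mm, x = 0: 50 mm inside, 56 mm outside, floor 20 mm and rim 34 mm above the bench

How it is judged:
By the outcome, as a careful person would: the job done as asked, in the order asked, and still so for the second after the job is handed in, with the robot touching nothing.
It also fails if it takes over 112 s, if anything falls off the work surface, if the arm or the gripper's body presses on something with over 40 N, if the wrist force passes 120 N, or if a joint passes its speed limit or range.

## Working session

There is one attempt and no reset: what is moved stays moved. The work goes in short steps, each a Python script; the robot and the scene stay as the last script left them, time stands still between calls to the robot, and variables do not carry over. Pictures are saved under pics/ and viewed, about 12 in all and at most 16, crops included, and the job is handed in when it is done.

```bash
ls; mkdir -p pics; python3 - <<'E'
from rig import robot
import cv2,numpy as np
for n in ["scene","side"]:
    p,d=robot.grab_frame(n); cv2.imwrite(f"pics/{n}0.png",p[:,:,::-1]); np.savez(f"{n}0.npz",p=p,d=d)
    print(n,robot.camera_info(n),(d==0).mean())
print(robot.camera_info("wrist"),robot.read_t())
E
```

```text
pics
scene {'vfov': 56.287241795674305, 'cx': 321.10763557622505, 'cy': 205.1317365759853, 'view': array([[-0.41282551,  0.91079274, -0.00562943,  0.21406928],
       [ 0.569273  ,  0.25319386, -0.78218995, -0.25956035],
       [-0.71098759, -0.32611265, -0.6230146 ,  1.39133079],
       [ 0.        ,  0.        ,  0.        ,  1.        ]])} 0.003921875
side {'vfov': 57.507195417495666, 'cx': 321.1429288404336, 'cy': 194.14582741826086, 'view': array([[ 0.80587559, -0.59200361,  0.00981052, -0.41519088],
       [-0.33091975, -0.4640867 , -0.82165421,  0.21318943],
       [ 0.49097519,  0.65890459, -0.56990184,  0.58224039],
       [ 0.        ,  0.        ,  0.        ,  1.        ]])} 0.00390234375
{'vfov': 61.62605204776683, 'cx': 320.77985235341083, 'cy': 203.92647763897472, 'T_tool_cam': array([[ 6.48198604e-04, -9.50353834e-01, -3.11170646e-01,
         8.50344619e-02],
       [ 9.99999740e-01,  7.13953934e-04, -9.74077185e-05,
        -3.68376160e-04],
       [ 3.14733305e-04, -3.11170502e-01,  9.50354050e-01,
        -1.59018654e-01],
       [ 0.00000000e+00,  0.00000000e+00,  0.00000000e+00,
         1.00000000e+00]])} 0.1
```

View pics/scene0.png

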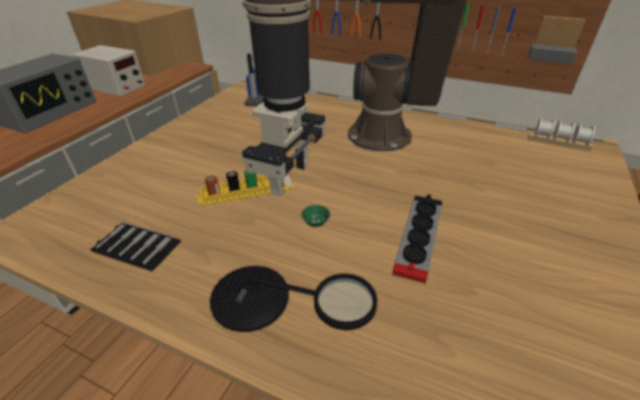

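View pics/side0.png

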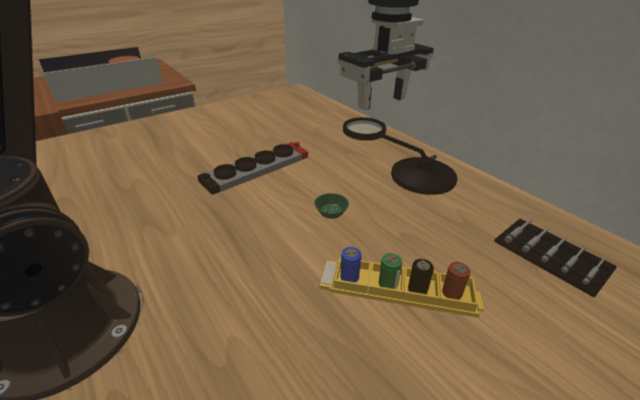

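The side view shows blue (350,265), green (391,270), black (421,276) and brown (457,280), with the white label at the blue end (328,275). In the scene view the rack's red end is at (411,270) and its black end at (428,200). I'll localise these from the colour masks and depth.

```bash
cat > h.py <<'E'
import numpy as np,cv2
from rig import robot
def cam(name,T=None):
    c=robot.camera_info(name); f=200/np.tan(np.radians(c["vfov"]/2))
    if name=="wrist": M=T@c["T_tool_cam"]
    else: M=np.linalg.inv(c["view"])
    return f,c["cx"],c["cy"],M
def rays(C):
    f,cx,cy,M=C; v,u=np.mgrid[:400,:640]
    return np.dstack([(u-cx)/f,(v-cy)/f,np.ones_like(u,float)])@M[:3,:3].T
def cloud(C,d): return rays(C)*d[...,None]+C[3][:3,3]
def onplane(C,uv,z):
    f,cx,cy,M=C; r=M[:3,:3]@np.array([(uv[0]-cx)/f,(uv[1]-cy)/f,1.]); o=M[:3,3]
    return o+r*(z-o[2])/r[2]
def wrist():
    T=np.eye(4);T[:3,:3]=robot.read_tcp_rot();T[:3,3]=robot.read_position()
    p,d=robot.grab_frame("wrist"); return p,d,cam("wrist",T)
def down(a):  # tool z down, jaw axis y at angle a (deg)
    a=np.radians(a); y=np.array([np.cos(a),np.sin(a),0]); z=np.array([0,0,-1.]); return np.column_stack([np.cross(y,z),y,z])
E
python3 - <<'E'
from h import *
for n,boxes in {"side":[("tray",315,240,490,315),("rack",195,138,312,195)],"scene":[("rack",390,190,445,282)]}.items():
    z=np.load(n+"0.npz");p,d=z["p"],z["d"]; W=cloud(cam(n),d); hsv=cv2.cvtColor(p,cv2.COLOR_RGB2HSV)
    for nm,a,b,c,e in boxes:
        w=W[b:e,a:c].reshape(-1,3);h=hsv[b:e,a:c].reshape(-1,3).astype(int)
        m=(w[:,2]>.01)&(w[:,2]<.09)
        print(n,nm,"bench z",np.median(w[~m][:,2]),m.sum(),cv2.minAreaRect(w[m][:,:2].astype(np.float32)*1000))
        red=m&((h[:,0]<5)|(h[:,0]>175))&(h[:,1]>170)
        if nm=="rack": print(" red",np.median(w[red],axis=0),red.sum())
        if nm=="tray":
            for k in range(0,1):
                t=m&(w[:,2]>.06); im=t.reshape(e-b,c-a).astype(np.uint8)
                nl,L,st,ce=cv2.connectedComponentsWithStats(im)
                for i in range(1,nl):
                    if st[i,4]>15: q=w[L.ravel()==i]; print(" cap top",ce[i]+[a,b],st[i,4],q.mean(0),cv2.minEnclosingCircle(q[:,:2].astype(np.float32)))
E
```

```text
side tray bench z 0.0001108059588574295 4963 ((492.66961669921875, -258.2233581542969), (69.19271850585938, 269.38592529296875), 41.45864486694336)
 cap top [351.28782288 255.09594096] 271 [ 0.43528721 -0.19555937  0.06666676] ((0.43705490231513977, -0.19220691919326782), 0.018410302698612213)
 cap top [391.65724382 261.42756184] 283 [ 0.48093667 -0.24725836  0.0668236 ] ((0.483660489320755, -0.2447439730167389), 0.01840224303305149)
 cap top [422.88255034 267.38255034] 298 [ 0.51340011 -0.2874461   0.06674218] ((0.5154825448989868, -0.28582829236984253), 0.01837455853819847)
 cap top [459.24422442 270.45214521] 303 [ 0.55674339 -0.32739379  0.06693861] ((0.5595110058784485, -0.3252881169319153), 0.018042033538222313)
side rack bench z -0.0001727412790569205 2101 ((486.43890380859375, 256.9965515136719), (300.91455078125, 81.86154174804688), 3.810373067855835)
 red [0.62194036 0.26061374 0.02203045] 77
scene rack bench z 0.0005877592865017878 2653 ((486.677001953125, 261.1393127441406), (302.8030090332031, 77.7592544555664), 3.7881455421447754)
 red [0.63053241 0.26971946 0.02172854] 349
```

```bash
python3 - <<'E'
from h import *
print(robot.read_tcp_rot().round(2).tolist())
TA=[41.5,41.5-180]; RA=[93.8,93.8-180]
caps=np.array([[.437,-.1935],[.483,-.246],[.515,-.286],[.559,-.326]])
r=np.array([np.cos(np.radians(3.8)),np.sin(np.radians(3.8))]); nests=np.array([.4866,.259])+np.outer([.09,.03,-.03,-.09],r)
for nm,P,A in(("tray",caps,TA),("rack",nests,RA)):
  for a in A:
    for q in P:
      print(nm,a,[None if (j:=robot.ik([*q,z],down(a))) is None else np.round(j,0).tolist() for z in(.03,.16,.22)])
def look(c,A,nm):
    for a in A:
        try: robot.goto([*c,.22],down(a)); break
        except robot.Unreachable: print("unreach",a)
    robot.dwell(.3)
    p,d,C=wrist(); cv2.imwrite(f"pics/w{nm}.png",p[:,:,::-1]); np.savez(f"w{nm}.npz",p=p,d=d,M=C[3]); print(nm,a,robot.read_t(),np.round(robot.read_qpos()))
look([.4866,.259],RA[::-1],"rack"); look([.4927,-.258],TA,"tray")
E
```

```text
[[-0.0, -1.0, -0.0], [-1.0, 0.0, -0.0], [0.0, 0.0, -1.0]]
tray 41.5 [[-0.0, 15.0, -38.0, -0.0, -37.0, -138.0], [-0.0, 5.0, -29.0, 0.0, -56.0, -138.0], [-0.0, 2.0, -24.0, 0.0, -64.0, -138.0]]
tray 41.5 [[-6.0, 20.0, -30.0, -0.0, -40.0, -132.0], [-6.0, 11.0, -22.0, 0.0, -57.0, -132.0], [-6.0, 8.0, -17.0, 0.0, -65.0, -132.0]]
tray 41.5 [[-10.0, 24.0, -24.0, -0.0, -43.0, -128.0], [-10.0, 15.0, -16.0, 0.0, -59.0, -128.0], [-10.0, 13.0, -11.0, 0.0, -66.0, -128.0]]
tray 41.5 [[-13.0, 28.0, -16.0, 0.0, -46.0, -125.0], [-13.0, 21.0, -8.0, 0.0, -61.0, -125.0], [-13.0, 18.0, -4.0, 0.0, -68.0, -125.0]]
tray -138.5 [[-0.0, 15.0, -38.0, 0.0, -37.0, 42.0], [-0.0, 5.0, -29.0, 0.0, -56.0, 42.0], [-0.0, 2.0, -24.0, 0.0, -64.0, 42.0]]
tray -138.5 [[-6.0, 20.0, -30.0, 0.0, -40.0, 48.0], [-6.0, 11.0, -22.0, 0.0, -57.0, 48.0], [-6.0, 8.0, -17.0, 0.0, -65.0, 48.0]]
tray -138.5 [[-10.0, 24.0, -24.0, 0.0, -43.0, 52.0], [-10.0, 15.0, -16.0, 0.0, -59.0, 52.0], [-10.0, 13.0, -11.0, 0.0, -66.0, 52.0]]
tray -138.5 [[-13.0, 28.0, -16.0, 0.0, -46.0, 55.0], [-13.0, 21.0, -8.0, 0.0, -61.0, 55.0], [-13.0, 18.0, -4.0, 
[... 470 characters left out ...]
0], [57.0, 4.0, -30.0, 0.0, -56.0, -143.0], [57.0, 1.0, -25.0, 0.0, -64.0, -143.0]]
rack -86.2 [[42.0, 27.0, -17.0, 0.0, -45.0, 52.0], [42.0, 20.0, -10.0, 0.0, -61.0, 52.0], [42.0, 17.0, -5.0, 0.0, -68.0, 52.0]]
rack -86.2 [[46.0, 23.0, -25.0, 0.0, -42.0, 48.0], [46.0, 15.0, -17.0, 0.0, -58.0, 48.0], [46.0, 12.0, -12.0, 0.0, -66.0, 48.0]]
rack -86.2 [[51.0, 19.0, -32.0, 0.0, -39.0, 43.0], [51.0, 10.0, -24.0, 0.0, -57.0, 43.0], [51.0, 7.0, -19.0, 0.0, -65.0, 43.0]]
rack -86.2 [[57.0, 15.0, -39.0, 0.0, -37.0, 37.0], [57.0, 4.0, -30.0, 0.0, -56.0, 37.0], [57.0, 1.0, -25.0, 0.0, -64.0, 37.0]]
rack -86.2 1.6667 [ 48.   9. -16.   0. -65.  45.]
tray 41.5 4.6167 [  -7.   10.  -15.    0.  -65. -131.]
```

```bash
python3 - <<'E'
from h import *
a,b=cv2.imread("pics/wrack.png"),cv2.imread("pics/wtray.png")
cv2.imwrite("pics/both.png",cv2.resize(np.hstack([a,b]),(800,250),interpolation=cv2.INTER_AREA))
for n in("tray","rack"):
    z=np.load(f"w{n}.npz");p,d,M=z["p"],z["d"],z["M"]; f,cx,cy,_=cam("wrist",np.eye(4)); W=cloud((f,cx,cy,M),d)
    Z=W[...,2]; ok=d>.15
    m=ok&(Z>.01)&(Z<.1)
    nl,L,st,ce=cv2.connectedComponentsWithStats(m.astype(np.uint8))
    for i in range(1,nl):
        if st[i,4]>3000: print(n,st[i],cv2.minAreaRect(W[L==i][:,:2].astype(np.float32)*1000),"z med bench",np.median(Z[ok&(abs(Z)<.01)]))
    lo,hi=(.061,.072) if n=="tray" else (.027,.040)
    t=(ok&(Z>lo)&(Z<hi)).astype(np.uint8); t=cv2.morphologyEx(t,cv2.MORPH_CLOSE,np.ones((7,7)) if n=="tray" else np.ones((1,1)))
    nl,L,st,ce=cv2.connectedComponentsWithStats(t)
    for i in range(1,nl):
        if st[i,4]>150:
            k=(L==i)&ok; q=W[k]; print(" ",ce[i].round(),st[i,4],np.round(1000*np.array(cv2.minEnclosingCircle(q[:,:2].astype(np.float32))[0])),cv2.minEnclosingCircle(q[:,:2].astype(np.float32))[1],np.round(q.mean(0),4),np.median(p[k],axis=0))
E
```

```text
tray [ 290   68   65  221 8808] ((502.7160339355469, -266.80706787109375), (69.76030731201172, 244.41331481933594), 41.7480354309082) z med bench 0.00073101672789605
tray [ 586  158   54  111 4046] ((782.0215454101562, -72.26702880859375), (53.752723693847656, 132.97471618652344), 53.710235595703125) z med bench 0.00073101672789605
  [323.  93.] 1256 [ 438. -193.] 0.017503831535577774 [ 0.4376 -0.1927  0.0685] [ 26.  83. 181.]
  [322. 170.] 1045 [ 484. -245.] 0.01756109856069088 [ 0.4831 -0.2442  0.0683] [ 10. 122.  44.]
  [320. 221.] 936 [ 516. -285.] 0.01761418953537941 [ 0.5154 -0.2841  0.0681] [20. 20. 20.]
  [326. 273.] 823 [ 560. -325.] 0.017628103494644165 [ 0.5586 -0.3238  0.068 ] [138.  63.  12.]
rack [  280    24    81   272 19459] ((487.6658935546875, 259.0297546386719), (297.4396667480469, 78.17924499511719), 3.785654306411743) z med bench 0.0007373603178229549
  [320.  35.] 239 [625. 268.] 0.007660666014999151 [0.624  0.268  0.0371] [188.  28.  15.]
  [320.  88.] 626 [577. 265.] 0.02804645709693432 [0.5779 0.2653 0.0341] [37. 36. 37.]
  [320. 151.] 573 [517. 261.] 0.027928326278924942 [0.5166 0.2608 0.0338] [34. 33. 34.]
  [320. 206.] 574 [457. 257.] 0.027943668887019157 [0.4571 0.2569 0.0333] [30.  28.  30.5]
  [320. 255.] 580 [398. 253.] 0.02836385741829872 [0.3975 0.2528 0.0328] [26. 25. 27.]
```

View pics/both.png

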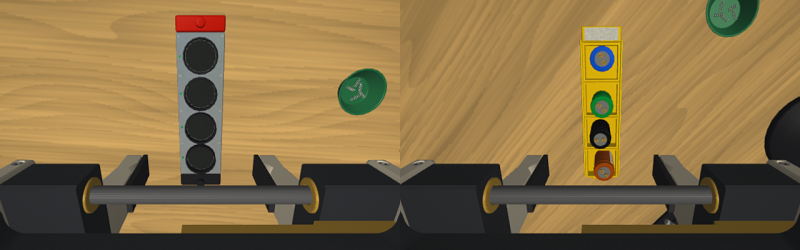

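Left half: the rack, with its red block at the top and four empty nests. Right half: the tray, with the label at the top, then blue, green, black and brown. The three views agree to about 1 mm, so I'll move blue first.

```bash
cat >> h.py <<'E'
CAPS=dict(blue=(.4375,-.1925),green=(.4835,-.245),black=(.516,-.285),brown=(.5595,-.325))
NEST=[(.577,.265),(.517,.261),(.457,.257),(.398,.253)]
TA,RA=-138.4,-86.2
F=lambda: np.array(robot.read_force())
def pick(c,op=.75):
    robot.goto([*CAPS[c],.15],down(TA)); robot.move_gripper(op); robot.servo_line([*CAPS[c],.030],speed=.12); robot.dwell(.2)
    robot.move_gripper(0.); print(c,"grip",robot.read_grip_width(),"F",F().round(2))
    robot.servo_line([*CAPS[c],.15],speed=.12); print(" lifted",robot.read_grip_width(),F().round(2),robot.read_t())
def place(i):
    n=NEST[i]; robot.goto([*n,.15],down(RA)); robot.servo_line([*n,.048],speed=.12); robot.dwell(.25); f0=F()
    z=.048
    while z>.0405:
        z-=.0005; robot.servo_line([*n,z],speed=.02); robot.dwell(.04)
        if F()[2]-f0[2]>2.5: break
    print(" touch z",z,(F()-f0).round(2),robot.read_grip_width())
def release(i,op=.75):
    robot.move_gripper(op); robot.dwell(.1); robot.servo_line([*NEST[i],.15],speed=.15); print(" done",robot.read_t(),F().round(2))
E
python3 - <<'E'
from h import *
pick("blue"); p,_,_=wrist(); cv2.imwrite("pics/held.png",p[:,:,::-1])
place(0); p,_,_=wrist(); q,_=robot.grab_frame("scene"); cv2.imwrite("pics/placed.png",np.vstack([p[:,:,::-1]])); print(robot.read_t())
a=cv2.imread("pics/held.png"); cv2.imwrite("pics/m.png",np.hstack([cv2.resize(a,(400,250)),cv2.resize(p[:,:,::-1],(400,250))]))
E
```

```text
blue grip 0.39810140982830833 F [0.52 0.13 0.24]
 lifted 0.391810542912663 [ 0.61  1.09 -1.08] 10.9083
 touch z 0.042499999999999996 [-2.58 -1.11  5.96] 0.39520973983771934
17.2583
```

View pics/m.png

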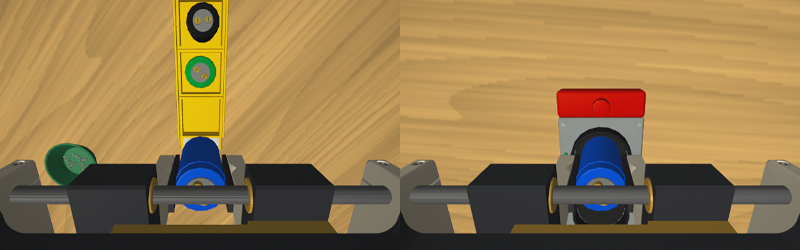

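Left: blue is held upright between the pads, and its cell is empty. Right: blue stands inside the red-end nest, and contact came at the expected height. Next I'll release it, check it and move green.

```bash
cat >> h.py <<'E'
def check(i):
    # top of the can in nest i from the fixed cameras: points at z .07-.083 near the nest
    for n in("scene","side"):
        p,d=robot.grab_frame(n); W=cloud(cam(n),d); k=(W[...,2]>.070)&(W[...,2]<.095)&(np.hypot(W[...,0]-NEST[i][0],W[...,1]-NEST[i][1])<.03)&(d>0)
        t=k&(W[...,2]>.076)&(W[...,2]<.083)
        print("  ",n,"top px",t.sum(),"centre off mm",(1000*(np.array(cv2.minEnclosingCircle(W[t][:,:2].astype(np.float32))[0])-NEST[i])).round(1) if t.sum()>5 else None,"z",np.median(W[t][:,2]).round(4) if t.sum() else None,np.median(p[k],axis=0))
E
python3 - <<'E'
from h import *
release(0)
pick("green"); check(0); place(1); release(1); pick("black"); check(1)
for n in("scene","side"):
    p,d=robot.grab_frame(n); cv2.imwrite(f"pics/{n}1.png",p[:,:,::-1])
a,b=cv2.imread("pics/scene1.png"),cv2.imread("pics/side1.png")
cv2.imwrite("pics/m2.png",np.hstack([cv2.resize(a[150:350,300:540],(400,333)),cv2.resize(b[90:250,180:372],(400,333))]));print(robot.read_t())
E
```

```text
done 18.9667 [0.41 0.02 0.38]
green grip 0.39271504443153243 F [0.76 0.21 1.05]
 lifted 0.3910582210940335 [-0.84  0.36 -0.48] 24.175
   scene top px 132 centre off mm [1.5 2. ] z 0.0808 [ 38.  60. 113.]
   side top px 59 centre off mm [-0.2 -2.5] z 0.0801 [51. 62. 94.]
 touch z 0.042499999999999996 [-2.21 -0.67  7.11] 0.39232993441669367
 done 32.2833 [ 0.44  1.34 -0.47]
black grip 0.38804227145974984 F [ 0.18 -0.4   1.61]
 lifted 0.39563268183345973 [-0.45  0.58 -1.15] 37.5833
   scene top px 111 centre off mm [1.5 1.3] z 0.0807 [36.5 90.  47. ]
   side top px 67 centre off mm [ 0.6 -0.9] z 0.0799 [56. 86. 51.]
37.7833
```

View pics/m2.png

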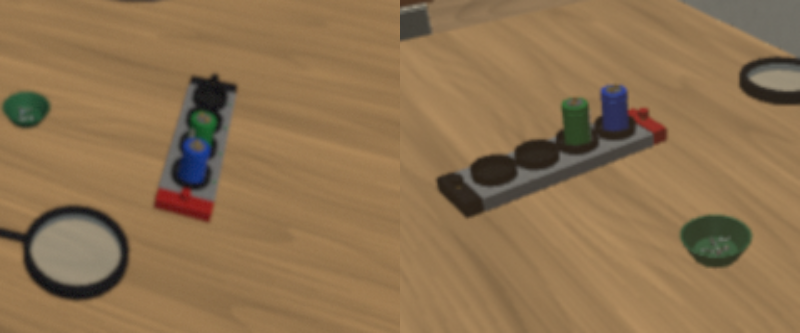

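Blue (195,160) and green (203,125) stand upright in the two nests nearest the red end, with their tops at 80 mm. Black is held, so I'll carry on.

```bash
python3 - <<'E'
from h import *
place(2); release(2); pick("brown"); check(2); place(3); release(3)
robot.goto([.55,0,.25],down(-90)); robot.dwell(.3)
for i in range(4): print(i); check(i)
for n in("scene","side"):
    p,d=robot.grab_frame(n); cv2.imwrite(f"pics/{n}2.png",p[:,:,::-1])
a,b=cv2.imread("pics/scene2.png"),cv2.imread("pics/side2.png")
cv2.imwrite("pics/m3.png",np.hstack([cv2.resize(a[150:350,300:540],(400,333)),cv2.resize(b[90:250,180:372],(400,333))]));print(robot.read_t())
E
```

```text
touch z 0.042499999999999996 [-2.81 -2.13  5.54] 0.39303849109829087
 done 45.9167 [-0.54 -0.51 -0.66]
brown grip 0.3930329533353867 F [ 0.63 -0.28  0.28]
 lifted 0.3903214223583021 [-0.76 -0.02 -0.91] 51.3667
   scene top px 99 centre off mm [1.7 2.9] z 0.0805 [30. 30. 29.]
   side top px 71 centre off mm [-0.  -1.2] z 0.0798 [46. 36. 26.]
 touch z 0.042499999999999996 [-1.99 -0.4   5.28] 0.3948731623321046
 done 59.7833 [-0.17 -0.26 -0.72]
0
   scene top px 128 centre off mm [1.3 1.5] z 0.0805 [ 36.  62. 114.]
   side top px 63 centre off mm [ 2.5 -3. ] z 0.0798 [46.5 56.  85. ]
1
   scene top px 115 centre off mm [1.  2.9] z 0.0806 [38. 90. 47.]
   side top px 71 centre off mm [ 0.5 -2.3] z 0.0797 [50. 79. 46.]
2
   scene top px 93 centre off mm [2.7 3.2] z 0.0806 [37. 31. 28.]
   side top px 74 centre off mm [ 0.7 -2.5] z 0.0796 [41. 32. 23.]
3
   scene top px 85 centre off mm [2.8 2.2] z 0.0808 [105.  63.  41.]
   side top px 82 centre off mm [ 2.1 -0.7] z 0.0796 [87. 56. 34.]
61.775
```

View pics/m3.png

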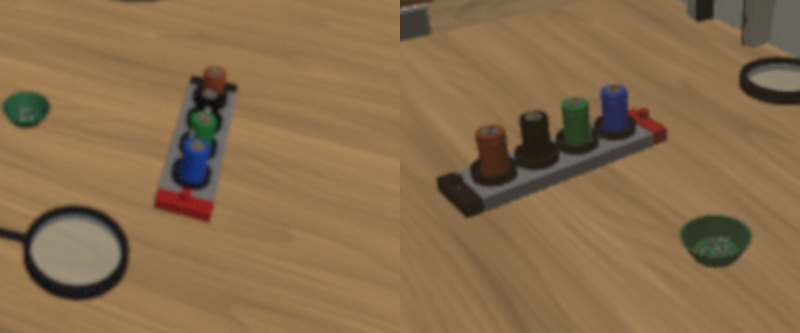

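All four stand upright and fully down; from the red end the order is blue, green, black, brown.

```bash
python3 -c "
from rig import robot
robot.job_done()"
```

```text
the job is handed in; nothing more can be done
```

All four capacitors are in the test rack in tray order: blue at the red end, then green, black and brown. I handed the job in at about 62 s of the 112 s allowed.

- **Placing:** I lowered each one in 0.5 mm steps until it touched the nest floor, then released it. Contact came within 0.5 mm of the expected height, at about 5–7 N.
- **Last checks:** Both fixed cameras show all four upright. Their tops are at 79.6–80.8 mm against an expected 80 mm, so they are fully down. The arm was clear of everything.
- **Disagreement:** The two cameras differ by about 3–6 mm on where the tops are centred, mostly across the row. Each reading is within about 4 mm of its nest's centre. I put this down to calibration error and partly hidden tops, and the 7.5 mm clearance covers it.

No check failed.

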